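# Refit a centrifuge rotor and its keyed lid on the drive shaft

## Task

The little blood centrifuge's rotor and rotor lid have been washed and lie on the bench: put them back. Turn the aluminium rotor so that the flat in its bore meets the flat on the drive shaft and lower it fully home, then fit the blue rotor lid over the same shaft in the same way, flat to flat, lying flush on the rotor. Lower both parts down the shaft rather than letting them fall, and leave the other things on the bench where they are.

Things in the scene. Friction and masses are not known exactly. Their poses are not given: they have to be found in the camera images.
- rotor_center (a point): Rotor: dished aluminium disc, 130 mm across the rim, 32 mm high, 0.36 kg (give or take a third), loose on the bench on its underside. This point is on its axis, 16 mm above the underside; z up. Dish floor 8 mm above the underside, clear from the hub out to 44 mm from the axis; then a wall with twelve black tube holes slopes up to 60 mm from the axis at the rim's top.
- rotor_hub (a point): Centre of the top face of the rotor's hexagonal hub (32 mm above the rotor's underside, level with its rim), 36 mm across flats: the place to grip. Two hub sides face +x and -x, the others lie 60 degrees apart. A D-shaped bore runs right through: radius 11.3 mm, one flat 6.3 mm from the axis on the +x side, marked by a red line on the hub and dish floor. z up.
- lid_center (a point): Rotor lid: flat blue disc, 124 mm across, 4 mm thick, with a hexagonal boss in the middle rising to 22 mm above the underside; 0.11 kg (give or take a third), loose on the bench, boss up. This point is on its axis, 11 mm above its underside; z up. Fitted, its underside lies flush on the rotor's hub and rim, 32 mm above the seat.
- lid_boss (a point): Centre of the top of the lid's hexagonal boss (22 mm above the lid's underside), 32 mm across flats: the place to grip. Two boss sides face +x and -x, the others lie 60 degrees apart. The same D-shaped bore runs right through: radius 11.3 mm, one flat 6.3 mm from the axis on the +x side, marked by a white line on boss and disc. z up.
- drive_seat (a point): Seat of the drive shaft in the centrifuge's bowl: on the shaft's axis, level with the shoulder (48 mm across) on which the rotor's underside comes to rest, 80 mm above the bench and 15 mm above the bowl's floor. z up; +x points to the side of the shaft's flat, marked by a red line on the shoulder.
- shaft_tip (a point): Tip of the drive shaft, 52 mm above the seat; axes as the seat's. The steel shaft is D-shaped: radius 10 mm, one flat (brass-coloured) 5 mm from the axis on the +x side; full section up to 44 mm above the seat, then a nose tapering in by 3 mm to the tip. The shaft stays at the angle at which it stands; it turns only if twisted with more than 0.06 N m.
- centrifuge: Bench centrifuge, fixed: cream housing 250 mm along x, 240 mm along y, 125 mm high, with a round bowl 160 mm across and 60 mm deep in its top, centred on the origin's axis; origin at the centre of the underside. Sloping control panel out to 170 mm on the -x side. The machine's own lid is fixed open: it starts 134 mm from the axis on the +x side and rises, leaning outwards 12 degrees, to 350 mm.
- tube_rack: Bystander: steel tube rack, 75 x 210 x 66 mm, with capped tubes to 86 mm; origin at the centre of the underside.
- enamel_tray: Bystander: white enamel tray with black rim, 168 x 228 x 47 mm; origin at the centre of the underside.
- stain_bottle: Bystander: small amber bottle, 38 mm across, 85 mm high; origin at the centre of the underside.
Mind the look-alikes: they are no part of the job. Of the things that look like the part that bears lid_center, the smaller one is meant. Several things look just like the part that bears rotor_center: the one meant starts nearest to the robot's base.

How it is judged:
By the outcome, as a careful person would: the job done as asked, in the order asked, and still so for the second after the job is handed in, with the robot touching nothing.
It also fails if it takes over 58 s, if anything falls off the work surface, if the arm or the gripper's body presses on something with over 40 N, if the wrist force passes 120 N, or if a joint passes its speed limit or range.

## Robot

A 6-joint arm with a two-finger parallel gripper is mounted at the origin on the work surface. World frame = base frame: x ahead of the robot, y to its left, z up, the work surface at z = 0. Lengths are in m, angles in rad, forces in N, time in s.
With the tool pointing down it reaches from about 0.375 to 0.975 m from the base axis. Payload 3.8 kg.
Tool frame: the origin (TCP) lies on the centre line of the jaws, within the pads' length; the fingertips stand 17 mm ahead of it and the grasp point (between the pads) lies 2 mm behind it (r.nose_length is the distance from the TCP to the fingertips, in m); z points along the fingers, y is the line along which they close (so a half turn about z gives the same grasp; the last joint's range is limited). The gripper opens to 85 mm and grips with 20 to 120 N. Pads are 22 mm wide; open, the fingers measure 114 mm over their backs; the gripper's body (76 mm by 85 mm) begins 54 mm behind the grasp point. The pads swing forward as they close: fully open they stand 13 mm farther back than shut.
Start: joints at [1.301, 0.264, 1.604, -0, 1.274, -0.037], TCP at [0.156, 0.657, 0.248] pointing down, gripper open.
Joint ranges: [-2.63, 2.63], [-0.94, 2.18], [0.31, 2.57], [-1.31, 4.45], [0, 2.66], [-2.55, 2.55]. Speed limits (rad/s): [2.57, 2.57, 3.14, 3.14, 3.14, 3.14].

## Interface

Orientations are given as a unit quaternion [x, y, z, w].
In Python, from station import read_state, optics, ticket, nets, r gives the robot as it stands. The module is installed in compiled form; this text tells all that it offers.
- The arm moves only by the tool jog_arm, never from a script. Its argument "moves" is a list of rows, each a list of 2 entries, a list of its own where there are three numbers: the shift along the tool's x, y, z in m, then the turn about the tool's z in rad. In form: [[[x, y, z], turn], ...]. A call has 1 to 12 rows; each row shifts and turns the commanded pose from where the row before left it, along the tool's axes as they then stand; what a row does not reach is not made up. A row lasts 1/12 s, in which the tool goes at most 41.7 mm and 7.16 degrees, less where a joint would pass 70% of its speed; a pose out of reach is approached as far as the arm can. A call with a gripper value outside its range is refused whole. "gripper" is the finger opening in m, from 0 to 0.0854, set as the call begins (left out, the last holds). The fingers move at their own pace and stop on an object; the grip force is fixed at half the most. Time passes only in rows, so rows that do not move let the fingers close. It gives the time, the measured TCP pose, the force, the opening and the grip force at its end, in the units of the state.
- read_state(): the state, without advancing time (a new reading comes with each control period).
- optics.read_camera(name): name is "scene" or "side" or "wrist"; returns the picture (384x512x3 uint8, blue, green, red); there is no depth.
- optics.camera_params(name): a dict with "camera_matrix" (3x3 intrinsics, pixels), "rvec" (rotation vector, rad) and "tvec" (3), from world to camera coordinates, as OpenCV has them. Camera axes: x right, y down, z forward; pixel columns grow to the right and rows downward; lengths in m; the calibration is good to about 2 mm. A picture is of the moment at which its call begins: read the wrist's pose just before it. camera_params takes no time and is no camera call; for the wrist camera it gives the pose at the moment of the call.
- ticket.finish_job(): hands the job in; it is judged then, once.
Trained networks look in the newest picture that a camera, given by its name, has taken for a name from the list of things; names that differ only in an ending like _2 or _b are one class to them, and where a whole thing is asked for, a point or a joint stands for the part that bears it (a point fixed in the world has none). Each returns a list of dicts, best first, with "confidence" (0 to 1); they miss things now and then, are a little off and sometimes report something else, mostly with a low value. They report only what shows in the picture. A call takes as long as a camera call. They do not tell look-alikes from the thing itself.
- nets.spot_in(target, camera): "location" ([column, row] in pixels, amid what is visible of it).
The state is a dict: "time": time; "q": joint angles; "qd": joint speeds; "joint_torque": joint torques, N m; "tool_pos": TCP position; "tcp_rot": TCP orientation; "contact_force": force on the tool from outside, world axes, zero at the start; "wrist_torque": the same for the moment, N m; "width": finger opening in m; "finger_force": force on a finger pad.
Only numpy, scipy, OpenCV 4.12 (cv2) and the standard library are available. Lean on these libraries where they do the work, as an engineer would, in place of code of your own. Each camera call takes 0.05 s, during which the arm holds its last target. There are 200 camera calls.

## Working session

There is one attempt and no reset: what is moved stays moved. The work goes in short steps, Python scripts to look and compute and a tool call to move; the robot and the scene stay as the last step left them, time stands still between calls to the robot, and variables do not carry over. Pictures are saved under pics/ and viewed, at most 11 in all, crops included, and the job is handed in when it is done.

Besides the shell and the picture viewer there is one more tool, called after "Call:" by a JSON object that holds its "method" and its "body". jog_arm: Moves the arm, as the interface text tells. Its arguments: {"type":"object","properties":{"moves":{"type":"array","items":{"type":"array"}},"gripper":{"type":"number"}},"required":["moves"]}

```bash
mkdir -p pics; cat > h.py <<'E'
import numpy as np, cv2
from scipy.spatial.transform import Rotation as R
from station import read_state, optics, ticket, nets, r
def cam(n):
    p=optics.camera_params(n); K=np.array(p["camera_matrix"],float); Rm=cv2.Rodrigues(np.array(p["rvec"],float))[0]; t=np.array(p["tvec"],float).ravel(); return K,Rm,t
def ray(c,px,z):
    K,Rm,t=c; d=Rm.T@np.linalg.solve(K,[px[0],px[1],1]); o=-Rm.T@t
    return o+d*(z-o[2])/d[2]
def proj(c,P):
    K,Rm,t=c; q=K@(Rm@np.array(P,float)+t); return q[:2]/q[2]
def rect(img,c,cx,cy,z,half,n):
    "orthophoto of the plane z: column = +x, row = -y"
    g=np.array([[cx-half,cy+half,z],[cx+half,cy+half,z],[cx+half,cy-half,z],[cx-half,cy-half,z]])
    s=np.float32([proj(c,p) for p in g]); d=np.float32([[0,0],[n,0],[n,n],[0,n]])
    return cv2.warpPerspective(img,cv2.getPerspectiveTransform(s,d),(n,n))
E
python3 - <<'E'
from h import *
c={}
for n in ("scene","side"):
    im=optics.read_camera(n); cv2.imwrite(f"pics/{n}0.png",im); c[n]=cam(n); np.savez
    for t,z in (("rotor_hub",.032),("lid_boss",.022),("shaft_tip",.132),("rotor_center",.016),("lid_center",.011)):
        for d in nets.spot_in(t,n)[:5]: print(n,t,np.round(d["location"],1),round(d["confidence"],2),np.round(ray(c[n],d["location"],z),3))
a=cv2.imread("pics/scene0.png");b=cv2.imread("pics/side0.png")
print(read_state()["time"])
E
```

```text
scene rotor_hub [234.9 194.2] 0.97 [ 0.554 -0.096  0.032]
scene rotor_hub [277.2 329. ] 0.72 [0.762 0.284 0.032]
scene rotor_hub [271.1 172.6] 0.38 [ 0.414 -0.075  0.032]
scene lid_boss [251.5 107.9] 0.88 [ 0.25  -0.332  0.022]
scene lid_boss [222.5 147.4] 0.78 [ 0.45  -0.269  0.022]
scene shaft_tip [331.6 235.6] 0.55 [0.503 0.233 0.132]
scene rotor_center [279.8 332.4] 0.9 [0.759 0.292 0.016]
scene rotor_center [234.8 192.2] 0.56 [ 0.542 -0.11   0.016]
scene rotor_center [332.5 237.3] 0.42 [0.446 0.211 0.016]
scene lid_center [246.9 110.2] 0.84 [ 0.263 -0.344  0.011]
scene lid_center [219.6 146.8] 0.83 [ 0.45  -0.285  0.011]
side rotor_hub [336.4 124.7] 0.86 [0.753 0.27  0.032]
side rotor_hub [278.8 222.9] 0.83 [ 0.544 -0.11   0.032]
side lid_boss [145.1 331.7] 0.89 [ 0.253 -0.364  0.022]
side lid_boss [244.5 294.1] 0.69 [ 0.458 -0.29   0.022]
side shaft_tip [252. 125.] 0.55 [0.481 0.159 0.132]
side rotor_center [284.6 221.5] 0.67 [ 0.56  -0.095  0.016]
side rotor_center [336.5 123. ] 0.61 [0.76  0.299 0.016]
side lid_center [143.7 334.9] 0.77 [ 0.248 -0.367  0.011]
side lid_center [239.9 296. ] 0.65 [ 0.447 -0.289  0.011]
0.6
```

View pics/scene0.png

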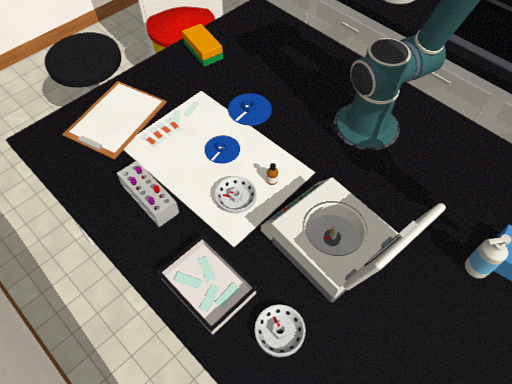

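View pics/side0.png

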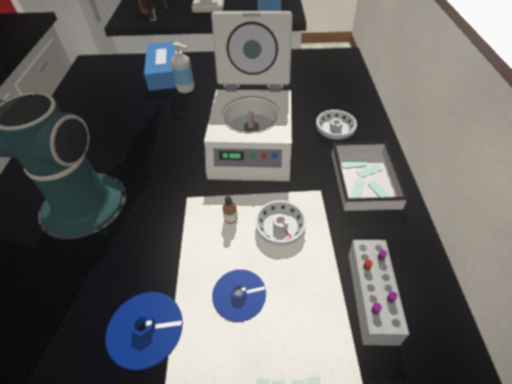

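The rotor meant is at scene px (235,194), side px (280,223), on the white mat. The other rotor, at (279,330), is farther from the base. The smaller lid is at scene (222,149), side (240,296). The machine's shaft shows at scene (332,236), and its open lid is on the +y side.

```bash
python3 - <<'E'
from h import *
def tri(p1,p2):
    A=[cam(n) for n in("scene","side")]
    Ps=[K@np.c_[Rm,t] for K,Rm,t in A]
    X=cv2.triangulatePoints(Ps[0],Ps[1],np.float64(p1).reshape(2,1),np.float64(p2).reshape(2,1)).ravel();return X[:3]/X[3]
print("tip",tri((331.6,235.6),(252,125)),"hub",tri((234.9,194.2),(278.8,222.9)),"lid",tri((222.5,147.4),(244.5,294.1)))
tiles=[]
for n in("scene","side"):
    im=cv2.imread(f"pics/{n}0.png");c=cam(n)
    row=[rect(im,c,x,y,z,h,260) for x,y,z,h in((.55,-.10,.032,.08),(.455,-.285,.004,.08),(.49,.19,.125,.1))]
    tiles.append(np.hstack(row))
cv2.imwrite("pics/o0.png",np.vstack(tiles))
s=read_state();print(s["tool_pos"],R.from_quat(s["tcp_rot"]).as_matrix().round(3))
K,Rm,t=cam("wrist");print(K,Rm.round(3),-Rm.T@t)
E
```

```text
tip [0.47834556 0.22071841 0.08227685] hub [ 0.54695452 -0.10222063  0.01905562] lid [ 0.44867292 -0.27985459  0.0077556 ]
[0.1557317  0.65681966 0.24832899] [[-0.973  0.231  0.   ]
 [ 0.231  0.973  0.   ]
 [ 0.     0.    -1.   ]]
[[299.75707111   0.         256.9207683 ]
 [  0.         299.75707111 192.4399404 ]
 [  0.           0.           1.        ]] [[ 0.233  0.973  0.   ]
 [ 0.928 -0.222  0.299]
 [ 0.291 -0.069 -0.954]] [0.08264635 0.67507746 0.37316561]
```

View pics/o0.png

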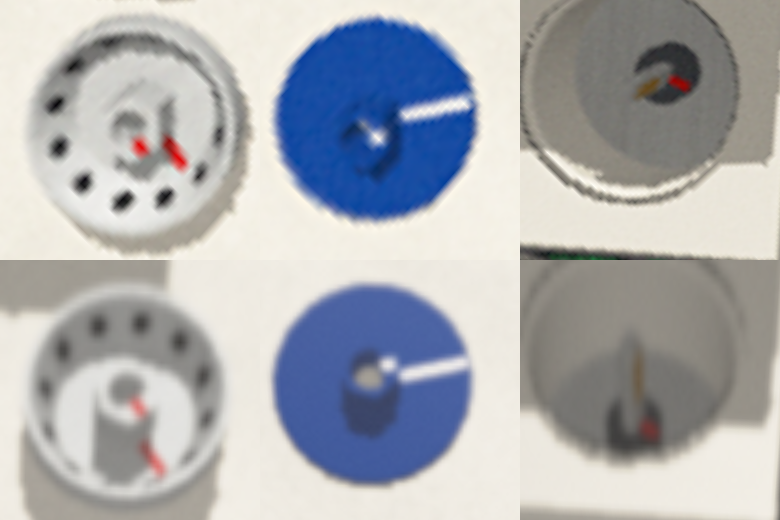

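The ortho-photos show the rotor's red mark at roughly -55° (tile px (140,148)). The lid's white mark is at about +10°, and the shaft's flat points somewhere in -30 to -70°. Next I rise above the machine lid, fly over the shaft and look with the wrist camera.

Call:
{"method": "jog_arm", "body": {"moves": [[[0, 0, -0.04], 0], [[0, 0, -0.04], 0], [[0, 0, -0.04], 0], [[0, 0, -0.04], 0], [[0, 0, -0.04], 0]], "gripper": 0.05}}

```text
time: 1.02
tool_pos: [0.1556, 0.6564, 0.4504]
tcp_rot: [0.116, 0.993, 0.0, 0.0]
contact_force: [-0.1, 0.1, 1.3]
width: 0.0498
finger_force: 0.0
```

Call:
{"method": "jog_arm", "body": {"moves": [[[-0.0295, -0.0254, 0], 0], [[-0.0295, -0.0254, 0], 0], [[-0.0295, -0.0254, 0], 0], [[-0.0295, -0.0254, 0], 0], [[-0.0295, -0.0254, 0], 0], [[-0.0295, -0.0254, 0], 0], [[-0.0295, -0.0254, 0], 0]]}}

```text
time: 1.6
tool_pos: [0.3163, 0.4345, 0.4486]
tcp_rot: [0.116, 0.993, 0.0, 0.0]
contact_force: [0.4, -0.7, -0.5]
width: 0.0497
finger_force: 0.0
```

Call:
{"method": "jog_arm", "body": {"moves": [[[-0.0295, -0.0254, 0], 0], [[-0.0295, -0.0254, 0], 0], [[-0.0295, -0.0254, 0], 0], [[-0.0295, -0.0254, 0], 0], [[-0.0295, -0.0254, 0], 0], [[-0.0295, -0.0254, 0], 0], [[-0.0295, -0.0254, 0], 0], [[0, 0, 0.04], 0], [[0, 0, 0.04], 0], [[0, 0, 0.04], 0], [[0, 0, 0.04], 0], [[0, 0, 0], 0]]}}

```text
time: 2.6
tool_pos: [0.4693, 0.2127, 0.2775]
tcp_rot: [0.116, 0.993, -0.004, -0.008]
contact_force: [-2.1, -0.4, -1.5]
width: 0.0505
finger_force: 0.0
```

```bash
python3 - <<'E'
from h import *
s=read_state();c=cam("wrist");im=optics.read_camera("wrist");cv2.imwrite("pics/w1.png",im)
print(s["tool_pos"],s["tcp_rot"],s["time"])
for d in nets.spot_in("shaft_tip","wrist"):print(d,ray(c,d["location"],.132))
for d in nets.spot_in("drive_seat","wrist"):print(d,ray(c,d["location"],.08))
x,y=.477,.217
cv2.imwrite("pics/o1.png",np.hstack([rect(im,c,x,y,.125,.1,400),rect(im,c,x,y,.08,.05,400)]))
np.savez("w1.npz",K=c[0],R=c[1],t=c[2])
E
```

```text
[0.46933004 0.21270296 0.27750183] [ 0.11645713  0.99315143 -0.00443707 -0.00826354] 2.6
{'location': [270.5, 179.7], 'confidence': 0.76} [0.4670192  0.22558015 0.132     ]
{'location': [267.8, 179.4], 'confidence': 0.83} [0.47912011 0.22152613 0.08      ]
```

View pics/o1.png

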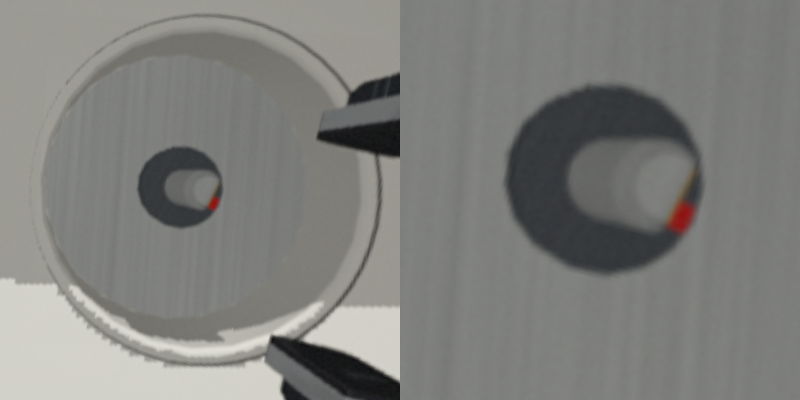

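The shoulder circle is centred at about (0.478,0.2225) (right tile px (604,178)), and the red mark at px (680,218) puts the flat near -25°. The shaft hides part of the mark, so I'll look again from the flat's side.

Call:
{"method": "jog_arm", "body": {"moves": [[[-0.032, 0.004, 0], 0], [[-0.032, 0.004, 0], 0], [[-0.032, 0.004, 0], 0], [[0, 0, 0], 0], [[0, 0, 0], 0], [[0, 0, 0], 0]]}}

```text
time: 3.25
tool_pos: [0.5731, 0.2057, 0.2916]
tcp_rot: [0.116, 0.993, 0.001, 0.002]
contact_force: [-0.1, -0.2, -0.8]
width: 0.0501
finger_force: 0.0
```

```bash
cat >> h.py <<'E'
def mark(im,c,z,cx,cy,rad,lo,hi):
    "mask colour within rad of a point on plane z, give centroid / direction on the plane"
    hsv=cv2.cvtColor(im,cv2.COLOR_BGR2HSV); m=cv2.inRange(hsv,np.array(lo),np.array(hi))
    if lo[0]==0: m|=cv2.inRange(hsv,np.array([170,lo[1],lo[2]]),np.array([180,255,255]))
    v,u=np.nonzero(m); P=np.array([ray(c,p,z)[:2] for p in zip(u,v)]) if len(u) else np.zeros((0,2))
    return P[np.hypot(*(P-[cx,cy]).T)<rad]
def direc(P):
    m=P.mean(0);w,V=np.linalg.eigh(np.cov((P-m).T));return m,V[:,1],np.sqrt(w)
E
python3 - <<'E'
from h import *
s=read_state();c=cam("wrist");im=optics.read_camera("wrist");cv2.imwrite("pics/w2.png",im)
print(s["tool_pos"],s["tcp_rot"],s["time"])
P=mark(im,c,.08,.478,.2225,.03,(0,120,60),(8,255,255));m,d,w=direc(P)
print(len(P),m,np.degrees(np.arctan2(*d[::-1])),w,np.degrees(np.arctan2(m[1]-.2225,m[0]-.478)))
x,y=.478,.2225
cv2.imwrite("pics/o2.png",np.hstack([rect(im,c,x,y,.08,.035,400),rect(im,c,x,y,.132,.035,400)]))
E
```

```text
[0.57307329 0.2057233  0.29163303] [0.11614493 0.99322973 0.00103639 0.00199528] 3.25
122 [0.49119345 0.21569705] 153.510424027987 [0.00224662 0.00481928] -27.277006531922638
```

View pics/o2.png

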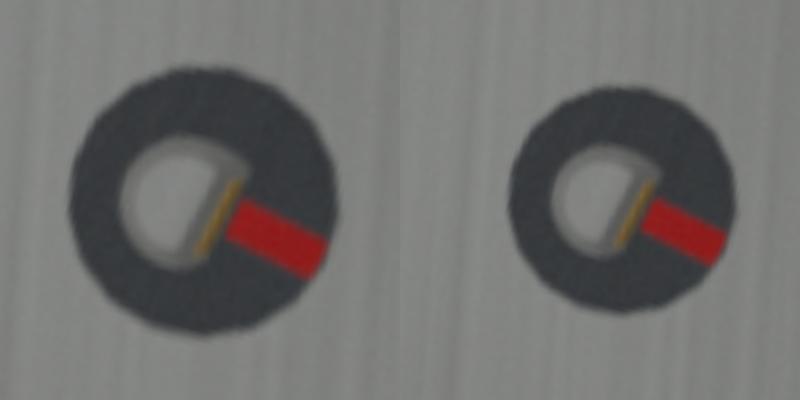

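The shaft's flat is at -26.7° and its axis at (0.4786, 0.2222); the shoulder circle is centred at left tile px (203,201), with the red mark clear of the shaft. Now I go over the rotor.

Call:
{"method": "jog_arm", "body": {"moves": [[[-0.006, -0.0378, 0.008], 0], [[-0.006, -0.0378, 0.01], 0], [[-0.006, -0.0378, 0.01], 0], [[-0.006, -0.0378, 0.01], 0], [[-0.006, -0.0378, 0.01], 0], [[-0.006, -0.0378, 0.01], 0], [[-0.006, -0.0378, 0.01], 0], [[-0.006, -0.0378, 0.01], 0], [[0, 0, 0.01], 0], [[0, 0, 0], 0], [[0, 0, 0], 0], [[0, 0, 0], 0]]}}

```text
time: 4.3
tool_pos: [0.549, -0.099, 0.2016]
tcp_rot: [0.115, 0.993, 0.0, 0.001]
contact_force: [-0.2, 0.4, -0.2]
width: 0.0502
finger_force: 0.0
```

```bash
python3 - <<'E'
from h import *
s=read_state();c=cam("wrist");im=optics.read_camera("wrist");cv2.imwrite("pics/w3.png",im)
print(s["tool_pos"],s["tcp_rot"],s["time"])
for d in nets.spot_in("rotor_hub","wrist"):print(d,ray(c,d["location"],.032))
x,y=.551,-.099
for z in(.008,.032):
    P=mark(im,c,z,x,y,.05,(0,100,60),(8,255,255));P=P[(np.hypot(*(P-[x,y]).T)>.02)==(z<.02)];
    if len(P)>3:
        m,d,w=direc(P);print(z,len(P),m,np.degrees(np.arctan2(*d[::-1])),w)
cv2.imwrite("pics/o3.png",np.hstack([rect(im,c,x,y,.032,.075,400),rect(im,c,x,y,.032,.03,400)]))
E
```

```text
[ 0.54903778 -0.09901025  0.20155618] [1.15455374e-01 9.93312333e-01 1.70191888e-04 7.97606421e-04] 4.3
{'location': [251.2, 181.7], 'confidence': 0.86} [ 0.55349601 -0.10504775  0.032     ]
0.008 117 [ 0.56898654 -0.12490446] 112.58337109248252 [0.00212876 0.0071977 ]
0.032 65 [ 0.55775659 -0.11060957] 113.62627600250757 [0.00189321 0.00327623]
```

View pics/o3.png

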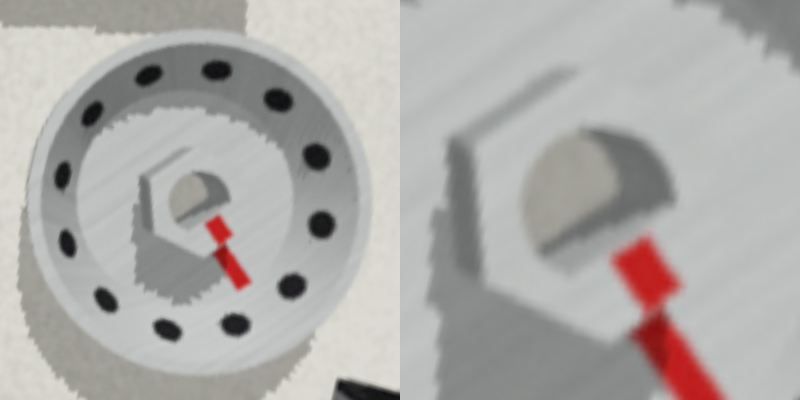

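The rotor's centre is (0.5508,-0.0995) (left tile rim centre (200,202)). Its flat is at about -56°, taken from the mark, the bore flat and the hex edges. I align the tool's y to 64° and go down onto the hub.

Call:
{"method": "jog_arm", "body": {"moves": [[[-0.0019, 0, 0.03], 0], [[0, 0, 0.03], 0.111], [[0, 0, 0.03], 0.111], [[0, 0, 0.03], 0], [[0, 0, 0.025], 0], [[0, 0, 0.015], 0], [[0, 0, 0.013], 0], [[0, 0, 0], 0], [[0, 0, 0], 0], [[0, 0, 0], 0]]}}

```text
time: 5.23
tool_pos: [0.552, -0.1006, 0.0287]
tcp_rot: [0.225, 0.974, 0.0, 0.001]
contact_force: [0.2, 0.1, 0.2]
width: 0.0501
finger_force: 0.0
```

Call:
{"method": "jog_arm", "body": {"moves": [[[0, 0, 0], 0], [[0, 0, 0], 0], [[0, 0, 0], 0], [[0, 0, 0], 0], [[0, 0, 0], 0], [[0, 0, 0], 0]], "gripper": 0.02}}

```text
time: 5.73
tool_pos: [0.5524, -0.1011, 0.0294]
tcp_rot: [0.225, 0.974, 0.0, 0.002]
contact_force: [0.1, 1.1, 5.6]
width: 0.0347
finger_force: 62.6
```

```bash
python3 - <<'E'
from h import *
s=read_state();print({k:np.round(v,4) for k,v in s.items()})
e=R.from_quat(s["tcp_rot"]).as_matrix();print(np.degrees(np.arctan2(e[1,1],e[0,1])))
E
```

```text
{'time': np.float64(5.7333), 'q': array([-2.2540e-01,  2.8300e-01,  2.0290e+00,  3.0000e-04,  8.2560e-01,
       -1.3415e+00]), 'qd': array([-0.0007,  0.    ,  0.0006,  0.0009,  0.0003,  0.0005]), 'joint_torque': array([ -0.5778, -40.6431, -25.9226,  -0.1451,  -0.1488,   0.0441]), 'tool_pos': array([ 0.5524, -0.1011,  0.0294]), 'tcp_rot': array([2.255e-01, 9.742e-01, 1.000e-04, 2.000e-03]), 'contact_force': array([0.1316, 1.1097, 5.636 ]), 'wrist_torque': array([0.092 , 0.059 , 0.0269]), 'finger_force': np.float64(62.6294), 'width': np.float64(0.0347)}
63.93571777746984
```

Gripped (63 N, width 35 mm). Now lift, carry to the shaft and turn by +29.4°.

Call:
{"method": "jog_arm", "body": {"moves": [[[0, 0, -0.015], 0], [[0, 0, -0.03], 0], [[0, 0, -0.035], 0], [[0, 0, -0.035], 0], [[0, 0, -0.035], 0], [[0, 0, -0.025], 0], [[0, 0, 0], 0]]}}

```text
time: 6.32
tool_pos: [0.5542, -0.1017, 0.2093]
tcp_rot: [0.226, 0.974, 0.0, 0.006]
contact_force: [1.2, -1.6, -2.9]
width: 0.035
finger_force: 61.6
```

Call:
{"method": "jog_arm", "body": {"moves": [[[0.01, 0.013, 0], 0], [[0.02, 0.025, 0], 0], [[0.0225, 0.028, 0], 0], [[0.0225, 0.028, 0], 0], [[0.0225, 0.028, 0], 0], [[0.0225, 0.028, 0], 0], [[0.0225, 0.028, 0], 0], [[0.0225, 0.028, 0], 0], [[0.021, 0.026, 0], 0], [[0.015, 0.019, 0], 0], [[0.0052, 0.0073, 0], 0]]}}

```text
time: 7.23
tool_pos: [0.4764, 0.2244, 0.2]
tcp_rot: [0.224, 0.975, -0.0, -0.002]
contact_force: [0.0, 1.3, -3.3]
width: 0.0347
finger_force: 61.4
```

Call:
{"method": "jog_arm", "body": {"moves": [[[0, 0, 0], -0.06], [[0, 0, 0], -0.1], [[0, 0, 0], -0.1], [[0, 0, 0], -0.1], [[0, 0, 0], -0.1], [[0, 0, 0], -0.0525], [[0, 0, 0], 0], [[0, 0, 0], 0], [[0, 0, 0], 0]]}}

```text
time: 7.98
tool_pos: [0.4783, 0.2213, 0.2013]
tcp_rot: [-0.028, 1.0, -0.0, -0.001]
contact_force: [-0.2, -0.4, -2.6]
width: 0.0346
finger_force: 61.4
```

```bash
python3 - <<'E'
from h import *
s=read_state();c=cam("wrist");im=optics.read_camera("wrist");cv2.imwrite("pics/w4.png",im)
print(s["tool_pos"],s["tcp_rot"],s["time"],s["contact_force"],s["width"])
e=R.from_quat(s["tcp_rot"]).as_matrix();print(np.degrees(np.arctan2(e[1,1],e[0,1])),e.round(4))
x,y,z=s["tool_pos"]
zt=z+.0026
cv2.imwrite("pics/o4.png",np.hstack([rect(im,c,x,y,zt,.07,400),rect(im,c,x,y,zt,.025,400)]))
E
```

```text
[0.47831159 0.22128017 0.20129768] [-2.78971277e-02  9.99610455e-01 -3.71275289e-04 -7.41463437e-04] 7.9833 [-0.20033364 -0.3547265  -2.6342734 ] 0.0346060543348728
93.19722142860523 [[-9.984e-01 -5.580e-02 -1.500e-03]
 [-5.580e-02  9.984e-01 -8.000e-04]
 [ 1.500e-03 -7.000e-04 -1.000e+00]]
```

View pics/o4.png

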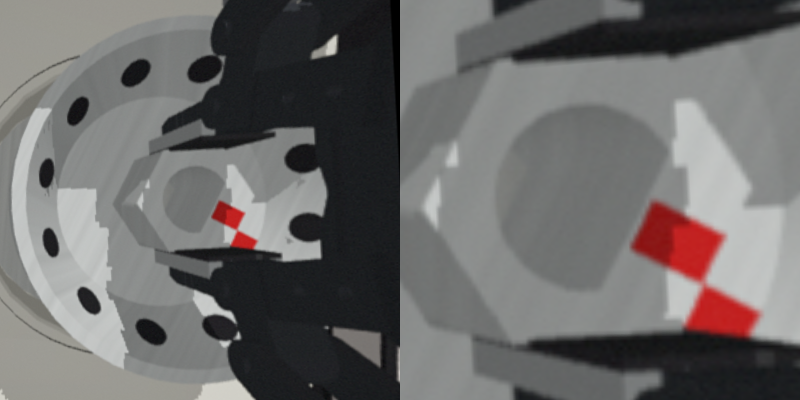

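The picture shows the held hub with its red mark at -27° (zoom px (690,250)), and the bore centre at zoom px (590,197), 1.3 mm off the TCP. I correct by about 2 mm and lower gently, watching the force.

Call:
{"method": "jog_arm", "body": {"moves": [[[-0.002, 0.0005, 0.01], 0], [[0, 0, 0.014], 0], [[0, 0, 0.01], 0], [[0, 0, 0.004], 0], [[0, 0, 0.004], 0], [[0, 0, 0.002], 0], [[0, 0, 0], 0]]}}

```text
time: 8.62
tool_pos: [0.4806, 0.2225, 0.1579]
tcp_rot: [-0.029, 1.0, -0.0, -0.0]
contact_force: [0.1, 0.5, -4.1]
width: 0.0349
finger_force: 61.4
```

Call:
{"method": "jog_arm", "body": {"moves": [[[0, 0, 0.002], 0], [[0, 0, 0.002], 0], [[0, 0, 0.002], 0], [[0, 0, 0], 0]]}}

```text
time: 8.95
tool_pos: [0.4805, 0.2224, 0.1521]
tcp_rot: [-0.029, 1.0, -0.0, -0.0]
contact_force: [-0.2, -0.6, -3.8]
width: 0.0346
finger_force: 61.4
```

Call:
{"method": "jog_arm", "body": {"moves": [[[0, 0, 0.003], 0], [[0, 0, 0.003], 0], [[0, 0, 0.003], 0], [[0, 0, 0.003], 0], [[0, 0, 0], 0]]}}

```text
time: 9.37
tool_pos: [0.4802, 0.2223, 0.1393]
tcp_rot: [-0.029, 1.0, -0.0, -0.001]
contact_force: [-0.4, 0.2, -3.3]
width: 0.0345
finger_force: 61.4
```

Call:
{"method": "jog_arm", "body": {"moves": [[[0, 0, 0.004], 0], [[0, 0, 0.004], 0], [[0, 0, 0.004], 0], [[0, 0, 0.004], 0], [[0, 0, 0.004], 0], [[0, 0, 0.004], 0], [[0, 0, 0], 0]]}}

```text
time: 9.95
tool_pos: [0.48, 0.2222, 0.1151]
tcp_rot: [-0.029, 1.0, -0.0, -0.001]
contact_force: [-0.3, -0.9, -3.1]
width: 0.0344
finger_force: 61.3
```

Call:
{"method": "jog_arm", "body": {"moves": [[[0, 0, 0.0025], 0], [[0, 0, 0.0015], 0], [[0, 0, 0.001], 0], [[0, 0, 0.0005], 0], [[0, 0, 0], 0], [[0, 0, 0], 0]]}}

```text
time: 10.45
tool_pos: [0.4808, 0.2225, 0.1109]
tcp_rot: [-0.029, 1.0, 0.0, 0.0]
contact_force: [-0.0, -0.3, -4.5]
width: 0.0346
finger_force: 61.4
```

Call:
{"method": "jog_arm", "body": {"moves": [[[0, 0, 0.0005], 0], [[0, 0, 0.0005], 0], [[0, 0, 0], 0]]}}

```text
time: 10.7
tool_pos: [0.4807, 0.2225, 0.1098]
tcp_rot: [-0.029, 1.0, 0.0, 0.0]
contact_force: [-0.0, -0.1, -3.5]
width: 0.0344
finger_force: 61.4
```

Call:
{"method": "jog_arm", "body": {"moves": [[[0, 0, 0.0005], 0], [[0, 0, 0.0005], 0], [[0, 0, 0], 0], [[0, 0, 0], 0]]}}

```text
time: 11.03
tool_pos: [0.4808, 0.2226, 0.1094]
tcp_rot: [-0.029, 1.0, 0.0, 0.0]
contact_force: [-2.9, -0.9, 2.6]
width: 0.0347
finger_force: 62.2
```

Call:
{"method": "jog_arm", "body": {"moves": [[[0, 0, 0.0005], 0], [[0, 0, 0.0005], 0], [[0, 0, 0], 0], [[0, 0, 0], 0]]}}

```text
time: 11.37
tool_pos: [0.4808, 0.2226, 0.1093]
tcp_rot: [-0.029, 1.0, 0.0, 0.0]
contact_force: [-5.5, -2.0, 9.8]
width: 0.0348
finger_force: 63.0
```

Seated: contact came at z = 0.1094, as computed. Release, rise and go to the small lid.

Call:
{"method": "jog_arm", "body": {"moves": [[[0, 0, 0], 0], [[0, 0, 0], 0], [[0, 0, 0], 0], [[0, 0, -0.01], 0], [[0, 0, -0.02], 0], [[0, 0, -0.03], 0], [[0, 0, -0.04], 0], [[0, 0, -0.03], 0], [[0, 0, 0], 0], [[0, 0, 0], 0]], "gripper": 0.05}}

```text
time: 12.2
tool_pos: [0.4827, 0.2233, 0.2416]
tcp_rot: [-0.029, 1.0, 0.001, 0.003]
contact_force: [-0.3, 1.0, -0.8]
width: 0.0501
finger_force: 0.0
```

```bash
python3 - <<'E'
from h import *
s=read_state();c=cam("wrist");im=optics.read_camera("wrist");cv2.imwrite("pics/w5.png",im)
print(s["tool_pos"],s["time"])
x,y=.4786,.2222
cv2.imwrite("pics/o5.png",np.hstack([rect(im,c,x,y,.112,.09,400),rect(im,c,x,y,.112,.03,400)]))
E
```

```text
[0.482722   0.22333431 0.24155926] 12.2
```

View pics/o5.png

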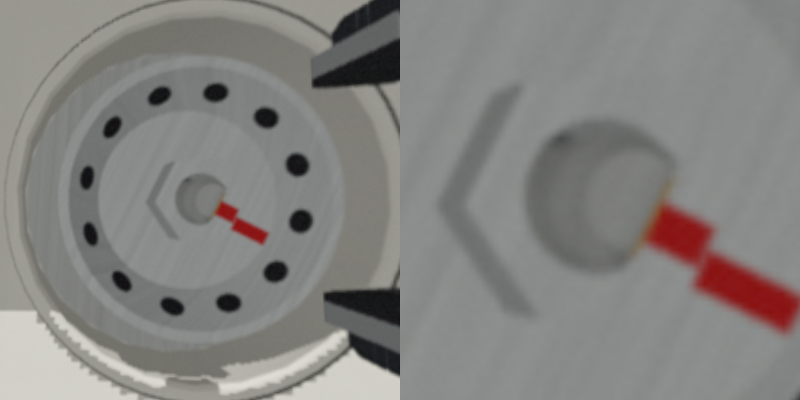

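Call:
{"method": "jog_arm", "body": {"moves": [[[0.0049, -0.0384, 0], 0], [[0.0049, -0.0384, 0], 0], [[0.0049, -0.0384, 0], 0], [[0.0049, -0.0384, 0], 0], [[0.0049, -0.0384, 0], 0], [[0.0049, -0.0384, 0], 0], [[0.0049, -0.0384, 0], 0]]}}

```text
time: 12.83
tool_pos: [0.4602, -0.0493, 0.2358]
tcp_rot: [-0.029, 1.0, 0.0, -0.002]
contact_force: [0.6, -0.4, 0.6]
width: 0.0497
finger_force: 0.0
```

Call:
{"method": "jog_arm", "body": {"moves": [[[0.0049, -0.0384, 0], 0], [[0.0049, -0.0384, 0], 0], [[0.0049, -0.0384, 0], 0], [[0.0049, -0.0384, 0], 0], [[0.0049, -0.0384, 0], 0], [[0.0049, -0.0384, 0], 0], [[0, 0, 0.01], 0.1], [[0, 0, 0.01], 0.1], [[0, 0, 0.01], 0.1], [[0, 0, 0.01], 0.1], [[0, 0, 0], 0], [[0, 0, 0], 0]]}}

```text
time: 13.83
tool_pos: [0.4445, -0.2786, 0.1955]
tcp_rot: [0.169, 0.986, 0.001, -0.002]
contact_force: [-0.6, 1.2, 0.2]
width: 0.0501
finger_force: 0.0
```

```bash
python3 - <<'E'
from h import *
s=read_state();c=cam("wrist");im=optics.read_camera("wrist");cv2.imwrite("pics/w6.png",im)
e=R.from_quat(s["tcp_rot"]).as_matrix()
print(s["tool_pos"],s["time"],np.degrees(np.arctan2(e[1,1],e[0,1])))
x,y=.445,-.2795
P=mark(im,c,.004,x,y,.059,(0,0,150),(180,60,255));
P=P[np.hypot(*(P-[x,y]).T)>.026];m,d,w=direc(P)
print(len(P),m,np.degrees(np.arctan2(*d[::-1])),w)
hsv=cv2.cvtColor(im,cv2.COLOR_BGR2HSV);b=cv2.inRange(hsv,np.array([105,120,30]),np.array([130,255,255]))
k=max(cv2.findContours(b,cv2.RETR_EXTERNAL,cv2.CHAIN_APPROX_NONE)[0],key=cv2.contourArea)
k=cv2.convexHull(k)[:,0];Q=np.array([ray(c,p,.004)[:2] for p in k])
print("disc",cv2.minEnclosingCircle(np.float32(Q)))
for dd in nets.spot_in("lid_boss","wrist"):print(dd,ray(c,dd["location"],.022))
cv2.imwrite("pics/o6.png",np.hstack([rect(im,c,x,y,.004,.075,400),rect(im,c,x,y,.022,.03,400)]))
E
```

```text
[ 0.44452752 -0.27864985  0.1955481 ] 13.8333 70.53955726029889
157 [ 0.48653137 -0.27158579] -167.98918518626184 [0.00182591 0.00961812]
disc ((0.24958953261375427, -0.35002243518829346), 0.08128388971090317)
{'location': [256.1, 166.4], 'confidence': 0.8} [ 0.43483977 -0.27481416  0.022     ]
{'location': [117.4, 38.5], 'confidence': 0.7} [ 0.2825235  -0.35300413  0.022     ]
{'location': [505.1, 336.9], 'confidence': 0.63} [ 0.73808453 -0.0585907   0.022     ]
```

View pics/o6.png

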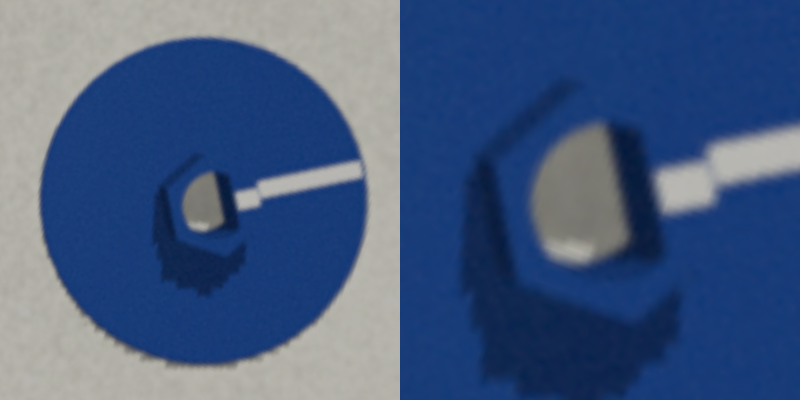

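The rotor is seated: its mark is in line with the shaft's flat (zoom px (680,235)) and its rim circle measures 65 mm at z = 0.112. The small lid's centre is (0.4461,-0.2793) and its white mark is at 11.8° (tile px (310,180)). Now I grip the boss.

Call:
{"method": "jog_arm", "body": {"moves": [[[-0.0017, 0, 0.03], -0.022], [[0, 0, 0.035], 0], [[0, 0, 0.035], 0], [[0, 0, 0.03], 0], [[0, 0, 0.02], 0], [[0, 0, 0.015], 0], [[0, 0, 0.006], 0], [[0, 0, 0], 0], [[0, 0, 0], 0], [[0, 0, 0], 0]]}}

```text
time: 14.77
tool_pos: [0.4488, -0.281, 0.0284]
tcp_rot: [0.159, 0.987, -0.001, 0.001]
contact_force: [-0.0, 0.1, 0.2]
width: 0.0499
finger_force: 0.0
```

```bash
python3 - <<'E'
from h import *
s=read_state();e=R.from_quat(s["tcp_rot"]).as_matrix()
print(s["tool_pos"],s["contact_force"],np.degrees(np.arctan2(e[1,1],e[0,1])))
E
```

```text
[ 0.44884594 -0.2809707   0.02843111] [-0.01930862  0.14992363  0.20182555] 71.6821580209692
```

Call:
{"method": "jog_arm", "body": {"moves": [[[0.0031, 0.0008, 0.0025], 0], [[0, 0, 0.0015], 0], [[0, 0, 0], 0]]}}

```text
time: 15.02
tool_pos: [0.4448, -0.2784, 0.0232]
tcp_rot: [0.159, 0.987, -0.0, 0.0]
contact_force: [-0.8, -0.1, 0.2]
width: 0.0503
finger_force: 0.0
```

Call:
{"method": "jog_arm", "body": {"moves": [[[0, 0, 0], 0], [[0, 0, 0], 0], [[0, 0, 0], 0], [[0, 0, 0], 0], [[0, 0, 0], 0], [[0, 0, 0], 0]], "gripper": 0.018}}

```text
time: 15.52
tool_pos: [0.4452, -0.2787, 0.0234]
tcp_rot: [0.159, 0.987, -0.0, 0.0]
contact_force: [-1.4, 0.0, 5.2]
width: 0.0307
finger_force: 60.9
```

```bash
python3 - <<'E'
from h import *
s=read_state();e=R.from_quat(s["tcp_rot"]).as_matrix()
print(s["tool_pos"],np.degrees(np.arctan2(e[1,1],e[0,1])),e[:2,:2])
d=e[:2,:2].T@(np.array([.4461,-.2793])-s["tool_pos"][:2]);print("centre in tool",d)
E
```

```text
[ 0.44524664 -0.27869196  0.02337745] 71.64619722939979 [[-0.94912993  0.31488385]
 [ 0.31488352  0.94913018]]
centre in tool [-0.00100141 -0.0003084 ]
```

Call:
{"method": "jog_arm", "body": {"moves": [[[0, 0, -0.015], 0], [[0, 0, -0.03], 0], [[0, 0, -0.035], 0], [[0, 0, -0.035], 0], [[0, 0, -0.035], 0], [[0, 0, -0.027], 0], [[0, 0, 0], 0]]}}

```text
time: 16.1
tool_pos: [0.4482, -0.2806, 0.2066]
tcp_rot: [0.159, 0.987, -0.002, 0.005]
contact_force: [0.5, -0.7, -1.6]
width: 0.0302
finger_force: 60.2
```

Call:
{"method": "jog_arm", "body": {"moves": [[[0.0041, 0.0158, 0], 0], [[0.0075, 0.029, 0], 0], [[0.0095, 0.0365, 0], 0], [[0.0095, 0.0365, 0], 0], [[0.0095, 0.0365, 0], 0], [[0.0095, 0.0365, 0], 0], [[0.0095, 0.0365, 0], 0], [[0.0095, 0.0365, 0], 0]]}}

```text
time: 16.77
tool_pos: [0.4617, -0.0046, 0.1984]
tcp_rot: [0.16, 0.987, -0.0, -0.001]
contact_force: [1.5, -0.1, -0.7]
width: 0.0304
finger_force: 60.2
```

Call:
{"method": "jog_arm", "body": {"moves": [[[0.0095, 0.0365, 0], 0], [[0.0095, 0.0365, 0], 0], [[0.0095, 0.0365, 0], 0], [[0.0095, 0.0365, 0], 0], [[0.0095, 0.0365, 0], 0], [[0.0075, 0.029, 0], 0], [[0.0041, 0.0158, 0], 0], [[0.0019, 0.0052, 0], 0], [[0, 0, 0], 0]]}}

```text
time: 17.52
tool_pos: [0.4772, 0.2344, 0.1983]
tcp_rot: [0.158, 0.987, -0.001, -0.001]
contact_force: [-0.5, -0.3, -1.1]
width: 0.0307
finger_force: 60.2
```

Call:
{"method": "jog_arm", "body": {"moves": [[[0, 0, 0], 0.06], [[0, 0, 0], 0.1], [[0, 0, 0], 0.11], [[0, 0, 0], 0.11], [[0, 0, 0], 0.11], [[0, 0, 0], 0.1], [[0, 0, 0], 0.079], [[0, 0, 0], 0], [[0, 0, 0], 0], [[0, 0, 0], 0]]}}

```text
time: 18.35
tool_pos: [0.4779, 0.2325, 0.1994]
tcp_rot: [0.474, 0.88, -0.0, -0.0]
contact_force: [0.5, 0.7, -0.5]
width: 0.0307
finger_force: 60.2
```

```bash
python3 - <<'E'
from h import *
s=read_state();c=cam("wrist");im=optics.read_camera("wrist");cv2.imwrite("pics/w7.png",im)
e=R.from_quat(s["tcp_rot"]).as_matrix();print(s["tool_pos"],s["time"],np.degrees(np.arctan2(e[1,1],e[0,1])))
d=e[:2,:2].T@(np.array([.4783,.2232])-s["tool_pos"][:2]);print("go",d)
x,y,z=s["tool_pos"]
cv2.imwrite("pics/o7.png",np.hstack([rect(im,c,x,y,z-.0194,.07,400),rect(im,c,x,y,z-.0014,.025,400)]))
E
```

```text
[0.47791836 0.23251624 0.19941392] 18.35 33.373359400034964
go [-0.00798996 -0.00480609]
```

View pics/o7.png

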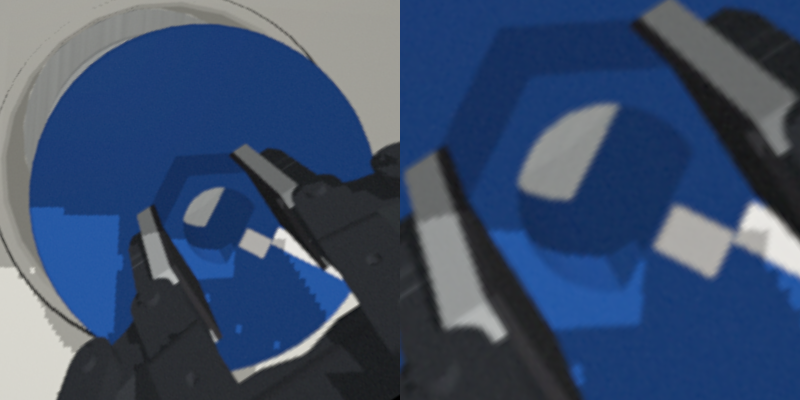

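The held lid shows its mark at about -27° (zoom px (690,240)) and its bore centre within 1 mm of the TCP (zoom px (608,196)). The lid stands 10 mm too far in +y; I correct that and approach.

Call:
{"method": "jog_arm", "body": {"moves": [[[-0.0045, -0.0027, 0.01], 0], [[-0.004, -0.0027, 0.01], 0], [[0, 0, 0.01], 0], [[0, 0, 0.006], 0], [[0, 0, 0], 0], [[0, 0, 0], 0], [[0, 0, 0], 0]]}}

```text
time: 18.98
tool_pos: [0.4784, 0.2236, 0.1638]
tcp_rot: [0.475, 0.88, 0.0, 0.0]
contact_force: [0.2, 0.4, -1.1]
width: 0.0302
finger_force: 60.2
```

Call:
{"method": "jog_arm", "body": {"moves": [[[-0.0008, -0.0009, 0.003], 0], [[0, 0, 0.003], 0], [[0, 0, 0.002], 0], [[0, 0, 0.002], 0], [[0, 0, 0], 0], [[0, 0, 0], 0]]}}

```text
time: 19.48
tool_pos: [0.4777, 0.2222, 0.1536]
tcp_rot: [0.475, 0.88, -0.0, -0.0]
contact_force: [-0.1, -0.3, -0.3]
width: 0.0305
finger_force: 60.2
```

Call:
{"method": "jog_arm", "body": {"moves": [[[0, 0, 0.002], 0], [[0, 0, 0.002], 0], [[0, 0, 0.002], 0], [[0, 0, 0], 0]]}}

```text
time: 19.82
tool_pos: [0.4776, 0.2221, 0.1472]
tcp_rot: [0.475, 0.88, -0.0, -0.0]
contact_force: [0.3, -0.1, -1.4]
width: 0.0304
finger_force: 60.2
```

Call:
{"method": "jog_arm", "body": {"moves": [[[0, 0, 0.002], 0], [[0, 0, 0.002], 0], [[0, 0, 0.002], 0], [[0, 0, 0.002], 0], [[0, 0, 0.001], 0], [[0, 0, 0], 0], [[0, 0, 0], 0]]}}

```text
time: 20.4
tool_pos: [0.4779, 0.2222, 0.1387]
tcp_rot: [0.475, 0.88, -0.0, -0.0]
contact_force: [-0.4, -0.3, -0.6]
width: 0.0304
finger_force: 60.2
```

Call:
{"method": "jog_arm", "body": {"moves": [[[0, 0, 0.0005], 0], [[0, 0, 0.0005], 0], [[0, 0, 0.0005], 0], [[0, 0, 0], 0], [[0, 0, 0], 0]]}}

```text
time: 20.82
tool_pos: [0.4779, 0.2222, 0.1373]
tcp_rot: [0.475, 0.88, -0.0, -0.0]
contact_force: [-0.3, -0.5, -1.0]
width: 0.0304
finger_force: 60.2
```

Call:
{"method": "jog_arm", "body": {"moves": [[[0, 0, 0.0005], 0], [[0, 0, 0.0005], 0], [[0, 0, 0.0005], 0], [[0, 0, 0], 0], [[0, 0, 0], 0]]}}

```text
time: 21.23
tool_pos: [0.4779, 0.2222, 0.1357]
tcp_rot: [0.475, 0.88, -0.0, -0.0]
contact_force: [-0.0, 0.8, -1.0]
width: 0.0305
finger_force: 60.2
```

Call:
{"method": "jog_arm", "body": {"moves": [[[0, 0, 0.0005], 0], [[0, 0, 0.0005], 0], [[0, 0, 0], 0], [[0, 0, 0], 0]]}}

```text
time: 21.57
tool_pos: [0.478, 0.2223, 0.1354]
tcp_rot: [0.475, 0.88, 0.0, 0.0]
contact_force: [-1.6, -1.3, 4.6]
width: 0.0304
finger_force: 60.8
```

Contact at z = 0.1354, the computed height. I release, rise and check.

Call:
{"method": "jog_arm", "body": {"moves": [[[0, 0, 0.0005], 0], [[0, 0, 0], 0]]}}

```text
time: 21.73
tool_pos: [0.4781, 0.2223, 0.1353]
tcp_rot: [0.475, 0.88, 0.0, 0.0]
contact_force: [-2.9, -1.8, 8.6]
width: 0.0308
finger_force: 61.3
```

Call:
{"method": "jog_arm", "body": {"moves": [[[0, 0, 0], 0], [[0, 0, 0], 0], [[0, 0, 0], 0], [[0, 0, -0.01], 0], [[0, 0, -0.02], 0], [[0, 0, -0.03], 0], [[0, 0, -0.04], 0], [[0, 0, -0.02], 0], [[0, 0, 0], 0], [[0, 0, 0], 0]], "gripper": 0.05}}

```text
time: 22.57
tool_pos: [0.4791, 0.2228, 0.2568]
tcp_rot: [0.475, 0.88, 0.002, 0.001]
contact_force: [0.5, -0.3, -0.6]
width: 0.0503
finger_force: 0.0
```

```bash
python3 - <<'E'
from h import *
s=read_state();c=cam("wrist");im=optics.read_camera("wrist")
print(s["tool_pos"],s["time"],s["contact_force"])
sc=optics.read_camera("scene")
x,y=.4786,.2222
cv2.imwrite("pics/o8.png",np.hstack([rect(im,c,x,y,.116,.09,390),cv2.resize(sc[90:330,130:400],(410,390))]))
E
```

```text
[0.47908488 0.22277915 0.25676716] 22.5667 [ 0.4660163  -0.26942074 -0.62882188]
```

View pics/o8.png

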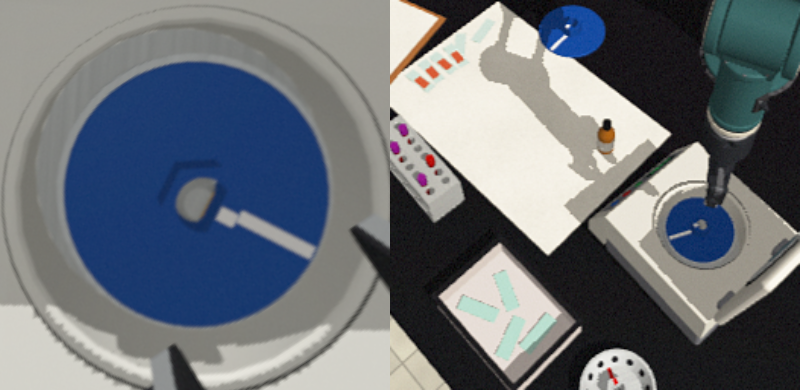

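The lid lies flat on the rotor: its disc is concentric in the bowl (left tile centre (196,194)), its white mark is along the shaft's flat, and the other things haven't moved. I hand in.

```bash
python3 -c "
from station import ticket
print(ticket.finish_job())"
```

```text
the job is handed in; nothing more can be done
None
```

The rotor and then the small blue lid are back on the drive shaft, flat to flat, both lowered until contact at the expected heights; the job was handed in at about 23 s, and no verdict came back.

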